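# Fan the resin colour plates on the display rail and lock the row

### The arm

A 7-joint arm with a two-finger parallel gripper is mounted at the origin on the work surface. World frame = base frame: x ahead of the robot, y to its left, z up, the work surface at z = 0. Lengths are in m, angles in rad, forces in N, time in s.
With the tool pointing down it reaches from about 0.425 to 0.875 m from the base axis. Payload 4.7 kg.
Tool frame: the origin (TCP) lies on the centre line of the jaws, within the pads' length; the fingertips stand ahead of it and the grasp point (between the pads) lies 8 mm behind it (ctrl.finger_overhang is the x of the fingertips in the tool frame, in m); x points along the fingers, z is the direction in which the jaws open and shut, and the axes are right-handed (so a half turn about x gives the same grasp; the last joint's range is limited). The gripper opens to 87 mm and grips with 3 to 60 N. Pads are 19 mm wide; open, the fingers measure 117 mm over their backs; the gripper's body (75 mm by 190 mm) begins 51 mm behind the grasp point.
Start: joints at [0.014, 0.321, -0.07, 1.45, 0.023, 1.371, -0.057], TCP at [0.65, -0, 0.234] pointing down, gripper open.
Joint ranges: [-2.86, 2.86], [-0.3, 2.09], [-1.38, 1.24], [0.06, 2.45], [-1.56, 4.7], [0.09, 2.05], [-2.69, 2.69]. Speed limits (rad/s): [2.57, 2.57, 3.14, 3.14, 3.14, 3.14, 3.14].

### API

Orientations are given as a rotation vector (axis times angle).
In Python, from bench import readout, viewer, job, nets, ctrl gives the robot as it stands.
- The arm moves only by the shell command python3 -m creep 'ROWS' [FORCE]. ROWS is JSON, a list of rows, each an object with "linear": the shift along the tool's x, y, z in m, a list of three; "twist": the turn, a rotation vector about the tool's x, y, z in degrees, a list of three; "fingers": the gripper's target within -1 to 1 (shut at 1, half-way at 0, fully open at -1). A call has 1 to 8 rows; each row is the pose to reach, as a shift and turn from the pose commanded when the call began, along the tool's axes at that moment; what a row does not reach only later rows make up. A row lasts 1/12 s, in which the tool goes at most 41.7 mm and 7.16 degrees, less where a joint would pass 70% of its speed; a pose out of reach is approached as far as the arm can. A call with a gripper value outside its range is refused whole. The fingers move at their own pace and stop on an object; FORCE is the grip in N (left out, the last holds). Time passes only in rows, so rows that repeat a pose let the fingers close. It gives the time, the measured TCP pose, the force and the opening at its end, in the units of the state.
- readout.get_state(): the state, without advancing time (a new reading comes with each control period).
- viewer.get_image(name): name is "scene" or "side" or "wrist"; returns (picture, depth): 420x560x3 uint8, red, green, blue; 420x560 float32, m along the optical axis (not along the pixel's ray), 0 where there is no reading.
- viewer.camera_params(name): a dict with "K" (3x3 intrinsics, pixels), "cam_to_world" (4x4, takes a point from camera to world coordinates). Camera axes: x right, y down, z forward; pixel columns grow to the right and rows downward; lengths in m; the calibration is good to about 2 mm. A picture is of the moment at which its call begins: read the wrist's pose just before it. camera_params takes no time and is no camera call; for the wrist camera it gives the pose at the moment of the call.
- job.close_job(): hands the job in, once; it reports no verdict.
Trained networks look in the newest picture that a camera, given by its name, has taken for a name from the list of things; names that differ only in an ending like _2 or _b are one class to them, and where a whole thing is asked for, a point or a joint stands for the part that bears it (a point fixed in the world has none). Each returns a list of dicts, best first, with "conf" (0 to 1); they miss things now and then, are a little off and sometimes report something else, mostly with a low value. They report only what shows in the picture. A call takes as long as a camera call. They do not tell look-alikes from the thing itself.
- nets.boxes_of(camera, label): "centre" ([x, y, z] in m, in world coordinates, good to about 4 mm: the middle of the surface that is visible of it).
- nets.place_of(camera, label): "centre" ([x, y, z] in m, in world coordinates, good to about 4 mm: a listed point, or the origin of a listed thing).
The state is a dict: "time": time; "joint_positions": joint angles; "qd": joint speeds; "joint_torque": joint torques, N m; "position": TCP position; "tool_rot": TCP orientation; "ft_force": force on the tool from outside, world axes, zero at the start; "torque": the same for the moment, N m; "grip_width": opening from 0.0 (shut) to 1.0 (fully open).
Only numpy, scipy, OpenCV 4.12 (cv2) and the standard library are available. Lean on these libraries where they do the work, as an engineer would, in place of code of your own. Each camera call takes 0.05 s, during which the arm holds its last target.

### The job

Finish the colour series on the display rail: the pale plate already lies at the blue end stop, so shingle the amber plate onto it and then the brown plate onto the amber one, each centred across the rail and in line with it, with its coloured end covering the white strip of the plate before it (about a third of the length) and its own white strip lying towards the cam. Then turn the cam by its black grip until its high point, marked red, points straight at the sprung blue jaw, and let go. Do not knock the jars about.

Things in the scene. Friction and masses are not known exactly. Their poses are not given: they have to be found in the camera images.
- rail_bed (a point): Fixed display rail: bed 34 mm wide, level black rubber top 30 mm above the table (plates overhang it 11 mm each side; beside it is free space down to a 6 mm green base plate 100 mm wide). Point: bed top, mid-row; y along the rail to the cam, x across, z up. Blue stop's face at y = -115 mm, cam axis at y = +171 mm. Ideal plate centres: pale y = -65, amber 0, brown +65 mm.
- pale_mid (a point): Pale yellow plate, rigid plastic, 100 x 56 x 6 mm, 60 g: 65 mm of its length coloured, the last 35 mm a white strip. Already flat and loose on the rail, coloured end at the blue stop (46 mm wide, 16 mm above the bed), white end to the cam. Leave it there. Point: plate centre, 3 mm above its underside; x across the width, y along the length to the white end, z up.
- amber_mid (a point): Amber plate, rigid plastic, 100 x 56 x 6 mm, 60 g: 65 mm of its length coloured, the last 35 mm a white strip. Starts on either rest, face up, centred within 8 mm, underside 25 mm above the table, overhanging the rest 11 mm at both sides for the fingers. Point: plate centre, 3 mm above its underside; x across the width, y along the length to the white end, z up.
- brown_mid (a point): Dark brown plate, rigid plastic, 100 x 56 x 6 mm, 60 g: 65 mm of its length coloured, the last 35 mm a white strip. Starts on either rest, face up, centred within 8 mm, underside 25 mm above the table, overhanging the rest 11 mm at both sides for the fingers. Point: plate centre, 3 mm above its underside; x across the width, y along the length to the white end, z up.
- pale_strip (a point): Centre of this plate's white strip, 32.5 mm from the plate's centre.
- amber_strip (a point): Centre of this plate's white strip, 32.5 mm from the plate's centre. Once shingled, a plate rests with its coloured end on the plate before and its white end on the bed: it slopes about 0.092 rad down towards the cam, its centre about 8 mm above the bed.
- brown_strip (a point): Centre of this plate's white strip, 32.5 mm from the plate's centre. Placed right, the brown plate's white end lies 7 mm before where the jaw's face comes.
- rest_a: Low fixed wooden rest with a cork top, 34 x 70 mm (length along y), 25 mm high, with a 4 mm foot 60 x 76 mm; one loose plate lies on it, in line within 0.1 rad. Origin: centre of its underside.
- rest_b: The other rest, the same as rest_a; the other loose plate lies on it.
- cam (a joint): Angle of the steel eccentric cam (rad), growing anticlockwise seen from above. 0: high point towards the rail's -x side (the robot); 1.6: high point straight at the jaw; it can turn on, past that, to 2.4. Starts at 0.1 to 0.7. Turning takes about 0.08 N m and it stays where it is left.
- cam_grip (a point): Centre of the cam's black bar grip, on the cam's vertical axis, 65 mm above the table. Bar: 50 mm long, 14 mm thick, 28 mm tall (51 to 79 mm above the table). Its length lies along the line from axis to high point (red mark on that end): parallel to the rail's y with the joint at 1.6, else turned from there by (joint - 1.6) rad, anticlockwise positive.
- cam_lobe (a point): High point on the cam's rim, 35 mm from the cam's axis, 37 mm above the table, marked red. The cam disc is 48 mm across, its centre 11 mm off the axis.
- jaw_face (a point): Middle of the front face of the sprung blue jaw (46 mm wide, 12 mm tall) that the cam pushes along the rail to keep the row from sliding. The face is at y = +126 to +132 mm of the rail at the start, +122 mm with the cam at its high point.
- jar0_mid (a point): Closed glass jar with a red lid, 64 mm across, 105 mm tall, 0.4 kg, standing loose between the rests; centre, 52 mm up. Leave it alone.
- jar1_mid (a point): A like jar standing off the cam end of the rail. Leave it alone.
- jar2_mid (a point): A like jar standing off the stop end of the rail. Leave it alone.
There are look-alikes about, which are no part of the job. Leave any green or grey look-alike of the part that bears amber_mid alone.

How it is judged:
On the way, in this order (a step that is already met when the one before it is completed fails the run):
1. the amber plate is shingled onto the pale one and released (y of pale_mid in the frame of rail_bed between -0.075 and -0.055 m and x of pale_mid in the frame of rail_bed between -0.012 and 0.012 m and angle between pale_mid's own z axis and vertical below 0.04 rad and distance between amber_mid and pale_mid between 0.053 and 0.08 m and x of amber_mid in the frame of rail_bed between -0.012 and 0.012 m and y of amber_strip in the frame of pale_mid above 0.075 m and angle between the y axis of amber_mid and the y axis of rail_bed, either way round below 0.2 rad and angle between amber_mid's own z axis and vertical between 0.04 and 0.16 rad and z of amber_mid in the frame of rail_bed between 0.004 and 0.012 m and contact force between the fingers and amber below 0.1 N and linear speed of amber below 0.02 m/s), for 0.2 s.
2. the brown plate is shingled onto the amber one and released, the cam not yet turned to its high point (all of step 1 and distance between brown_mid and amber_mid between 0.053 and 0.08 m and x of brown_mid in the frame of rail_bed between -0.012 and 0.012 m and y of brown_strip in the frame of amber_mid above 0.075 m and angle between the y axis of brown_mid and the y axis of rail_bed, either way round below 0.2 rad and angle between brown_mid's own z axis and vertical between 0.04 and 0.16 rad and z of brown_mid in the frame of rail_bed between 0.004 and 0.012 m and contact force between the fingers and brown below 0.1 N and linear speed of brown below 0.02 m/s and not (value of joint cam between 1.4 and 1.8 rad)), for 0.2 s.
3. the cam's high point faces the jaw (value of joint cam between 1.4 and 1.8 rad), for 0.2 s.
At the end, for the whole second after the job is handed in: Pale flat at the stop (10 mm); amber on pale, brown on amber, each 53-80 mm on from the plate before, within 12 mm of the rail's centre line and 0.2 rad of its direction, sloping 0.04-0.16 rad, white strip towards the cam, at rest, released; cam at 1.6 +/- 0.2 rad (all of step 1 and all of step 3 and distance between brown_mid and amber_mid between 0.053 and 0.08 m and x of brown_mid in the frame of rail_bed between -0.012 and 0.012 m and y of brown_strip in the frame of amber_mid above 0.075 m and angle between the y axis of brown_mid and the y axis of rail_bed, either way round below 0.2 rad and angle between brown_mid's own z axis and vertical between 0.04 and 0.16 rad and z of brown_mid in the frame of rail_bed between 0.004 and 0.012 m and contact force between the fingers and brown below 0.1 N and linear speed of brown below 0.02 m/s); the robot touches nothing.
It fails at once if a jar is shoved more than 30 mm or knocked over (distance of any of jar0_mid, jar1_mid, jar2_mid from where it was at the start of the episode above 0.03 m or angle between any of jar0_mid, jar1_mid, jar2_mid's own z axis and vertical above 0.3 rad).
It also fails if it takes over 58 s, if anything falls off the work surface, if the arm or the gripper's body presses on something with over 40 N, if the wrist force passes 120 N, or if a joint passes its speed limit or range.

## Working session

There is one attempt and no reset: what is moved stays moved. The work goes in short steps, Python scripts to look and compute and a shell command to move; the robot and the scene stay as the last step left them, time stands still between calls to the robot, and variables do not carry over. Pictures are saved under pics/ and viewed, and the job is handed in when it is done.

```bash
ls; mkdir -p pics
python3 - <<'E'
from bench import readout, viewer, job, nets, ctrl
import cv2
s=readout.get_state(); print({k:s[k] for k in('time','position','tool_rot','grip_width','ft_force')}); print(ctrl.finger_overhang)
for c in('scene','side','wrist'):
    im,d=viewer.get_image(c); cv2.imwrite(f'pics/{c}0.png',im[:,:,::-1])
    p=viewer.camera_params(c); print(c,p['K'].round(1).tolist() if hasattr(p['K'],'round') else p['K'],p['cam_to_world'])
E
```

```text
pics
{'time': 0.0, 'position': array([ 6.49452664e-01, -4.27234508e-05,  2.32437501e-01]), 'tool_rot': array([-4.70024453e-05,  1.57275136e+00, -6.96968348e-05]), 'grip_width': 0.9992626021026874, 'ft_force': array([ 0.92285629, -0.02921573, -0.55671208])}
0.011
scene [[422.8, 0.0, 286.7], [0.0, 422.8, 202.0], [0.0, 0.0, 1.0]] [[ 0.67135595  0.53005677 -0.51799712  1.14765589]
 [ 0.74089323 -0.46214065  0.48734305 -0.59924497]
 [ 0.01893196 -0.71096121 -0.70297635  0.93246298]
 [ 0.          0.          0.          1.        ]]
side [[528.6, 0.0, 280.6], [0.0, 528.6, 212.3], [0.0, 0.0, 1.0]] [[-0.89790104 -0.23282763  0.37358402 -0.02277148]
 [-0.43983821  0.5088029  -0.74004186  1.05279051]
 [-0.01777843 -0.82880088 -0.55926114  0.8446808 ]
 [ 0.          0.          0.          1.        ]]
wrist [[313.5, 0.0, 278.1], [0.0, 313.5, 210.6], [0.0, 0.0, 1.0]] [[ 9.99999960e-01  2.06195151e-04 -1.94891832e-04  6.49252833e-01]
 [ 1.40493765e-04 -9.56647014e-01 -2.91249842e-01  7.93798424e-02]
 [-2.46496995e-04  2.91249803e-01 -9.56647005e-01  3.82329613e-01]
 [ 0.00000000e+00  0.00000000e+00  0.00000000e+00  1.00000000e+00]]
```

View pics/scene0.png

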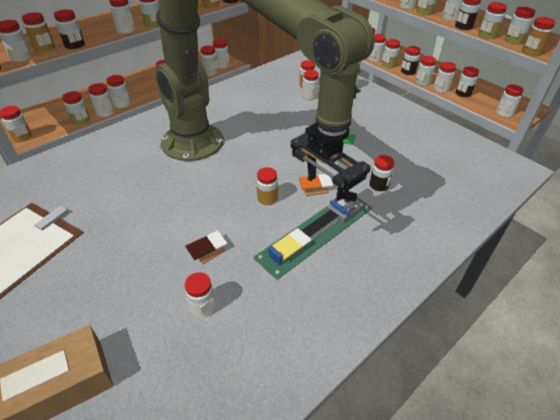

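View pics/side0.png

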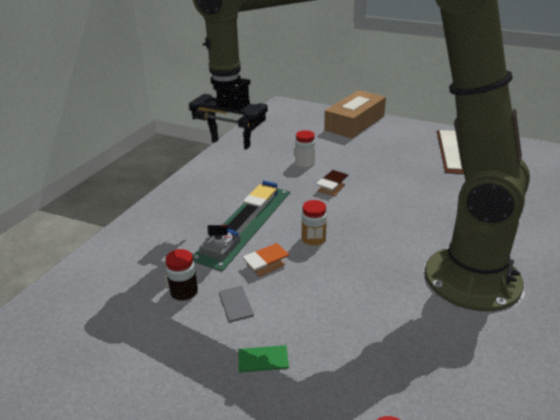

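View pics/wrist0.png

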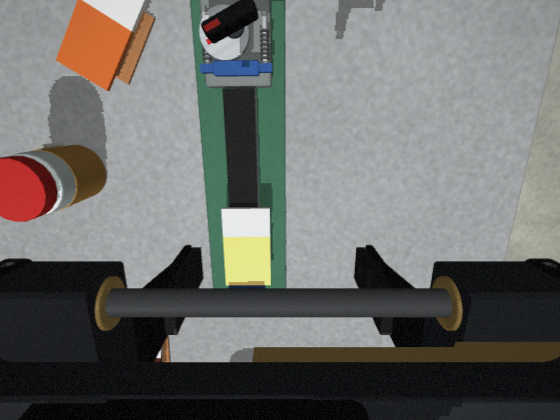

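Run:
```python
from bench import readout, viewer, job, nets, ctrl
for c in('scene','side'):
    for l in 'rail_bed pale_mid pale_strip amber_mid amber_strip brown_mid brown_strip rest_a cam_grip cam_lobe jaw_face jar0_mid'.split():
        r=nets.place_of(c,l); print(c,l,[(([round(float(v),4) for v in q['centre']]),round(float(q['conf']),2)) for q in r[:4]])
```

```text
scene rail_bed [([0.6086, -0.0119, 0.0295], 0.62)]
scene pale_mid [([0.6131, -0.0746, 0.0344], 0.87), ([0.5969, 0.3348, 0.05], 0.52)]
scene pale_strip [([0.6097, -0.0414, 0.0336], 0.89)]
scene amber_mid [([0.338, 0.4313, 0.0032], 0.68), ([0.4689, 0.1651, 0.0299], 0.64), ([0.463, 0.3125, 0.0045], 0.6)]
scene amber_strip [([0.4873, 0.1903, 0.028], 0.54)]
scene brown_mid [([0.4547, -0.251, 0.0265], 0.68)]
scene brown_strip [([0.4585, -0.2202, 0.0257], 0.73), ([0.4683, 0.1598, 0.0293], 0.18)]
scene rest_a [([0.4509, -0.2488, -0.0004], 0.63), ([0.4725, 0.1613, 0.0022], 0.55)]
scene cam_grip [([0.6054, 0.1602, 0.0635], 0.44), ([0.4673, 0.1624, 0.0281], 0.32)]
scene cam_lobe [([0.5779, 0.1456, 0.033], 0.65), ([0.4594, -0.2488, 0.0281], 0.36)]
scene jaw_face [([0.612, -0.0413, 0.0303], 0.69), ([0.5777, 0.147, 0.0325], 0.61), ([0.6036, 0.1163, 0.0387], 0.45)]
scene jar0_mid [([0.4056, 0.011, 0.0512], 0.84)]
side rail_bed [([0.6054, -0.012, 0.0299], 0.93)]
side pale_mid [([0.6091, -0.0793, 0.0323], 0.97)]
side pale_strip [([0.6125, -0.0402, 0.0329], 0.81)]
side amber_mid [([0.4685, 0.3168, 0.0031], 0.93), ([0.4689, 0.1625, 0.028], 0.78), ([0.3401, 0.432, 0.0025], 0.66)]
side amber_strip [([0.491, 0.29, 0.0022], 0.64), ([0.49, 0.1837, 0.0284], 0.61), ([0.3129, 0.4129, 0.0031], 0.56), ([0.4587, -0.2501, 0.0262], 0.54)]
side brown_mid [([0.4593, -0.2458, 0.0236], 0.95)]
side brown_strip [([0.4575, -0.2185, 0.0324], 0.75), ([0.6022, 0.1178, 0.0382], 0.59)]
side rest_a [([0.4617, -0.2421, 0.0], 0.64), ([0.474, 0.1609, -0.0015], 0.54)]
side cam_grip [([0.6075, 0.1582, 0.0653], 0.88)]
side cam_lobe [([0.5788, 0.1441, 0.0397], 0.62)]
side jaw_face [([0.6011, 0.1206, 0.0388], 0.63), ([0.46, -0.249, 0.0238], 0.32)]
side jar0_mid [([0.6111, -0.0762, 0.0317], 0.68), ([0.4017, 0.0131, 0.0499], 0.59)]
```

The scene shows the dark jar1 at (382,172), brown jar0 at (267,186), white jar2 at (200,294). The rail is at (312,235), with the pale plate at (290,245). The brown plate is at (205,245).

Amber candidates in the side picture:
- Orange at (266,258), on a rest with a white strip.
- Grey at (236,303), flat on the table.
- Green at (264,358), flat on the table.

The orange one fits because it lies on a rest. I'll confirm it with the wrist camera.

```bash
python3 -m creep '[{"linear":[-0.02,0.03,-0.03],"twist":[0,0,0],"fingers":-1},{"linear":[-0.05,0.06,-0.05],"twist":[0,0,0],"fingers":-1},{"linear":[-0.07,0.08,-0.07],"twist":[0,0,0],"fingers":-1},{"linear":[-0.07,0.08,-0.07],"twist":[0,0,0],"fingers":-1},{"linear":[-0.07,0.08,-0.07],"twist":[0,0,0],"fingers":-1},{"linear":[-0.07,0.08,-0.07],"twist":[0,0,0],"fingers":-1}]'
cat > h.py <<'E'
from bench import readout, viewer, job, nets, ctrl
import cv2, numpy as np
def snap(c,name):
    p=viewer.camera_params(c); im,d=viewer.get_image(c)
    cv2.imwrite(f'pics/{name}.png',im[:,:,::-1]); np.savez(f'pics/{name}.npz',im=im,d=d,K=p['K'],T=p['cam_to_world'])
    return im,d,np.array(p['K']),np.array(p['cam_to_world'])
def pts(d,K,T):
    v,u=np.mgrid[:d.shape[0],:d.shape[1]]
    P=np.stack([(u-K[0,2])/K[0,0]*d,(v-K[1,2])/K[1,1]*d,d],-1)
    return P@T[:3,:3].T+T[:3,3]
def pln(uv,z,K,T):
    uv=np.asarray(uv,float).reshape(-1,2)
    r=np.c_[(uv[:,0]-K[0,2])/K[0,0],(uv[:,1]-K[1,2])/K[1,1],np.ones(len(uv))]@T[:3,:3].T
    return T[:3,3]+r*((z-T[2,3])/r[:,2])[:,None]
E
python3 - <<'E'
from h import *
s=readout.get_state(); print(s['position'],s['tool_rot'])
snap('wrist','w1')
for l in ['amber_mid','cam_grip','cam_lobe','jar1_mid','rail_bed','pale_mid','amber_strip']:
    print(l,[([round(float(v),4) for v in q['centre']],round(float(q['conf']),2)) for q in nets.place_of('wrist',l)[:3]])
E
```

```text
time: 1.85
position: [0.5802, 0.0794, 0.3037]
tool_rot: [-0.001, 1.57, -0.001]
ft_force: [0.3, -1.0, -0.8]
grip_width: 1.006
[0.58021506 0.07938856 0.30365707] [-6.85096337e-04  1.56982194e+00 -7.07731533e-04]
amber_mid [([0.4699, 0.1602, 0.0287], 0.55)]
cam_grip [([0.6111, -0.0728, 0.0342], 0.63), ([0.6096, 0.1593, 0.0658], 0.59)]
cam_lobe [([0.5791, 0.1474, 0.0374], 0.85)]
jar1_mid [([0.4625, -0.2177, 0.0274], 0.75), ([0.6076, -0.0089, 0.0293], 0.62)]
rail_bed [([0.6065, -0.008, 0.026], 0.78)]
pale_mid [([0.6119, -0.0721, 0.0356], 0.55)]
amber_strip [([0.4872, 0.1934, 0.0304], 0.71), ([0.4897, 0.2928, 0.0049], 0.68), ([0.6098, -0.0085, 0.0302], 0.16)]
```

View pics/w1.png

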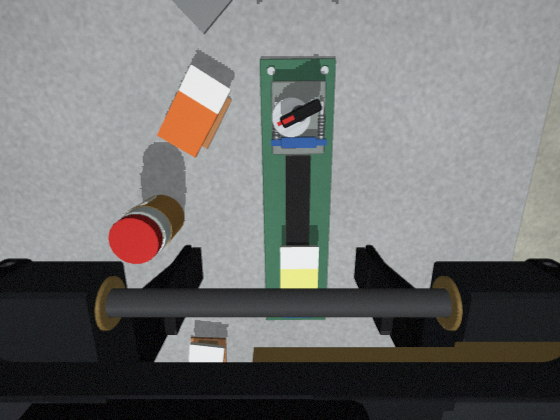

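The orange plate with the white strip at (197,107) sits on a wooden rest. The grey look-alike is at (203,10). The cam grip is at (299,113), with its red end to the lower left. I'll take a crop and fit the geometry.

```bash
cat > fit.py <<'E'
from h import *
def rect(name,mask_fn,z,box,tag):
    f=np.load(f'pics/{name}.npz'); im,d,K,T=f['im'],f['d'],f['K'],f['T']
    hsv=cv2.cvtColor(im,cv2.COLOR_RGB2HSV); P=pts(d,K,T)
    m=mask_fn(hsv,P); u0,v0,u1,v1=box; b=np.zeros_like(m); b[v0:v1,u0:u1]=1; m=(m&b).astype(np.uint8)
    m=cv2.morphologyEx(m,cv2.MORPH_OPEN,np.ones((3,3)))
    n,l,st,_=cv2.connectedComponentsWithStats(m); k=1+st[1:,4].argmax(); m=(l==k)
    c=max(cv2.findContours(m.astype(np.uint8),cv2.RETR_EXTERNAL,cv2.CHAIN_APPROX_NONE)[0],key=len)[:,0]
    w=pln(c,z,K,T)[:,:2]; r=cv2.minAreaRect((w*1000).astype(np.float32))
    print(tag,'px',m.sum(),'ctr',np.round(r[0],1),'size',np.round(r[1],1),'ang',round(r[2],2),'medz',round(float(np.median(P[m][:,2])),4),'mean',P[m].mean(0).round(4))
    return r,m
E
python3 - <<'E'
from fit import *
f=np.load('pics/w1.npz'); im=f['im']
cv2.imwrite('pics/c1.png',cv2.resize(im[40:170,140:345,::-1],None,fx=3.8,fy=3.8,interpolation=cv2.INTER_CUBIC))
P=pts(f['d'],f['K'],f['T'])
for u,v in [(190,125),(205,85),(297,200),(298,113),(298,255),(298,275)]: print((u,v),P[v,u].round(4),im[v,u])
hz=lambda lo,hi:(lambda h,P:(P[...,2]>lo)&(P[...,2]<hi))
rect('w1',lambda h,P:(P[...,2]>.024)&(P[...,2]<.040),.031,(150,50,245,160),'amber by z')
rect('w1',lambda h,P:(h[...,0]<18)&(h[...,1]>190)&(h[...,2]>120),.031,(150,60,245,160),'amber orange')
rect('w1',lambda h,P:(h[...,1]<40)&(h[...,2]>200),.031,(150,50,245,120),'amber white')
rect('w1',lambda h,P:(h[...,1]<40)&(h[...,2]>180),.036,(270,235,330,290),'pale white')
rect('w1',lambda h,P:(h[...,2]<60)&(h[...,1]<90),.030,(275,150,320,225),'bed')
rect('w1',lambda h,P:(h[...,0]>60)&(h[...,0]<95)&(h[...,1]>90)&(h[...,2]>40),.006,(250,50,345,290),'green')
rect('w1',lambda h,P:(P[...,2]>.07)&(P[...,2]<.09),.079,(265,80,335,150),'grip')
rect('w1',lambda h,P:(h[...,0]>100)&(h[...,0]<125)&(h[...,1]>120),.042,(265,130,335,155),'jaw')
E
```

```text
(190, 125) [0.4653 0.1463 0.0285] [221 118  58]
(205, 85) [0.4884 0.1949 0.0298] [232 233 233]
(297, 200) [0.6069 0.0448 0.0286] [35 36 35]
(298, 113) [0.6029 0.161  0.079 ] [29 29 29]
(298, 255) [ 0.6095 -0.0375  0.0329] [234 236 236]
(298, 275) [ 0.61   -0.069   0.0351] [234 235 143]
amber by z px 3572 ctr [471.3 161.9] size [99.5 56.7] ang 58.77 medz 0.0293 mean [0.4713 0.1633 0.0292]Traceback (most recent call last):
  File "<stdin>", line 8, in <module>
  File "fit.py", line 7, in rect
    n,l,st,_=cv2.connectedComponentsWithStats(m); k=1+st[1:,4].argmax(); m=(l==k)
                                                      ~~~~~~~~~~~~~~~^^
ValueError: attempt to get argmax of an empty sequence
```

View pics/c1.png

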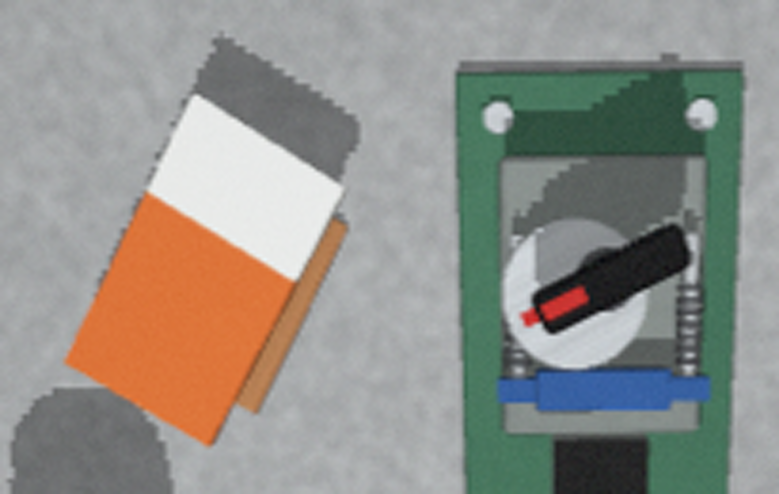

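The crop shows the orange plate on a wooden rest with its white strip up-right, so this is the amber one. Its fit is 99.5 x 56.7 mm, with its length at 58.8°.

Run:
```python
from fit import *
def R(*a):
    try: return rect(*a)
    except Exception as e: print(a[-1],'fail')
R('w1',lambda h,P:(h[...,0]<18)&(h[...,1]>140)&(h[...,2]>120),.031,(150,60,245,160),'amber orange')
R('w1',lambda h,P:(h[...,1]<30)&(h[...,2]>205),.031,(150,50,245,120),'amber white')
R('w1',lambda h,P:(h[...,1]<30)&(h[...,2]>200),.036,(270,235,330,290),'pale white')
R('w1',lambda h,P:(h[...,0]>22)&(h[...,0]<35)&(h[...,1]>60)&(h[...,2]>150),.036,(270,250,330,300),'pale yellow')
R('w1',lambda h,P:(h[...,2]<50)&(h[...,1]<90),.030,(275,150,320,225),'bed')
R('w1',lambda h,P:(P[...,2]>.072)&(P[...,2]<.09),.079,(265,80,335,150),'grip')
R('w1',lambda h,P:(h[...,0]>100)&(h[...,0]<125)&(h[...,1]>120),.042,(265,130,335,155),'jaw')
f=np.load('pics/w1.npz'); h=cv2.cvtColor(f['im'],cv2.COLOR_RGB2HSV); K,T=f['K'],f['T']
# bed/green edges per row
L=[];Rr=[]
for v in range(160,225,4):
    row=h[v]; g=(row[:,0]>60)&(row[:,0]<95)&(row[:,1]>60); i=np.where(g[240:350])[0]+240
    bk=np.where((row[240:350,2]<50))[0]+240
    a=pln([[i.min(),v],[i.max(),v]],.006,K,T); b=pln([[bk.min(),v],[bk.max(),v]],.030,K,T)
    L.append((a[:,1].mean(),a[:,0].mean(),a[1,0]-a[0,0])); Rr.append((b[:,1].mean(),b[:,0].mean(),b[1,0]-b[0,0]))
for n,q in(('green',L),('bed',Rr)):
    q=np.array(q); c=np.polyfit(q[:,0],q[:,1],1); print(n,'x at y0',c[1].round(4),'slope',c[0].round(4),'w',q[:,2].mean().round(4), 'x at y=-.01',np.polyval(c,-.01).round(4))
```

```text
amber orange px 2232 ctr [462.3 146.5] size [64.1 57.2] ang 58.72 medz 0.0293 mean [0.4619 0.1473 0.0298]
amber white px 1275 ctr [487.4 189.7] size [34.2 55.2] ang 58.8 medz 0.0293 mean [0.4872 0.19   0.0306]
pale white px 825 ctr [610.8 -40.2] size [33.6 55.4] ang 89.95 medz 0.0343 mean [ 0.6111 -0.0399  0.0361]
pale yellow px 702 ctr [611.7 -73.6] size [30.  54.2] ang 89.94 medz 0.0342 mean [ 0.6114 -0.0731  0.0366]
bed px 1618 ctr [607.3  57.9] size [31.9 96.8] ang 0.42 medz 0.0284 mean [0.6069 0.0598 0.0307]
grip px 534 ctr [606.1 161.1] size [49.3 13.4] ang 25.88 medz 0.0772 mean [0.6064 0.1611 0.0772]
jaw px 503 ctr [606.6 125.5] size [12.6 70.9] ang 89.99 medz 0.0417 mean [0.6067 0.1255 0.0424]
green x at y0 0.6076 slope -0.0101 w 0.0962 x at y=-.01 0.6077
bed x at y0 0.6075 slope -0.0093 w 0.0312 x at y=-.01 0.6076
```

```bash
python3 -m creep '[{"linear":[0.03,0.014,-0.018],"twist":[5.2,0,0],"fingers":-1},{"linear":[0.06,0.028,-0.036],"twist":[10.4,0,0],"fingers":-1},{"linear":[0.09,0.042,-0.054],"twist":[15.6,0,0],"fingers":-1},{"linear":[0.12,0.056,-0.072],"twist":[20.8,0,0],"fingers":-1},{"linear":[0.15,0.07,-0.09],"twist":[26,0,0],"fingers":-1},{"linear":[0.184,0.0825,-0.109],"twist":[31.2,0,0],"fingers":-1},{"linear":[0.184,0.0825,-0.109],"twist":[31.2,0,0],"fingers":-1},{"linear":[0.184,0.0825,-0.109],"twist":[31.2,0,0],"fingers":-1}]' 20
python3 - <<'E'
from h import *
from scipy.spatial.transform import Rotation as Rn
s=readout.get_state(); R=Rn.from_rotvec(s['tool_rot']).as_matrix(); p=s['position']
print('pos',p.round(4)); print(R.round(4))
print('need tool-axis', (R.T@(np.array([.4713,.1619,.024])-p)).round(4))
snap('wrist','w2'); snap('scene','s2')
for c in('scene','side'):
    im,d=viewer.get_image(c)
    for l in('jar0_mid','jar1_mid','jar2_mid'): print(c,l,[(np.round(q['centre'],3).tolist(),round(q['conf'],2)) for q in nets.boxes_of(c,l)[:4]])
E
```

```text
time: 2.92
position: [0.4686, 0.1625, 0.1176]
tool_rot: [0.422, 1.533, -0.427]
ft_force: [0.5, 0.2, 1.3]
grip_width: 0.999
pos [0.4686 0.1625 0.1176]
[[-0.0044  0.5151  0.8571]
 [-0.0017  0.8571 -0.5151]
 [-1.     -0.0038 -0.0029]]
need tool-axis [0.0936 0.0012 0.0028]
scene jar0_mid [([0.426, -0.005, 0.078], 0.87)]
scene jar1_mid [([0.611, 0.311, 0.071], 0.69), ([0.473, 0.161, 0.034], 0.61)]
scene jar2_mid [([0.617, -0.365, 0.084], 0.85)]
side jar0_mid []
side jar1_mid [([0.582, 0.35, 0.071], 0.66)]
side jar2_mid [([0.588, -0.334, 0.063], 0.87)]
```

View pics/w2.png

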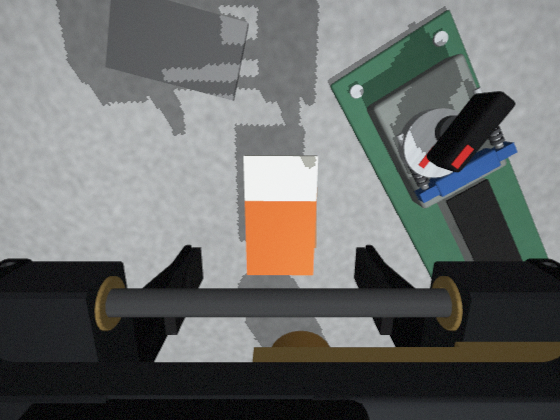

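The amber plate is centred between the fingers in the wrist picture at (281,215) and is square to them.

Run:
```python
from fit import *
rect('w2',lambda h,P:(P[...,2]>.022)&(P[...,2]<.045),.031,(230,140,340,285),'amber z')
rect('w2',lambda h,P:(h[...,0]<18)&(h[...,1]>140)&(h[...,2]>120),.031,(230,140,340,290),'amber orange')
s=readout.get_state(); print(s['position'])
```

```text
amber z px 8412 ctr [470.6 162.6] size [99.4 55.6] ang 58.78 medz 0.0293 mean [0.4718 0.1645 0.0293]
amber orange px 5016 ctr [461.4 147.3] size [63.5 55.7] ang 59.06 medz 0.0293 mean [0.4615 0.1479 0.03  ]
[0.47154983 0.16234179 0.1200254 ]
```

```bash
python3 -m creep '[{"linear":[0.03,0.001,0.001],"twist":[0,0,0],"fingers":-1},{"linear":[0.065,0.001,0.002],"twist":[0,0,0],"fingers":-1},{"linear":[0.085,0.001,0.002],"twist":[0,0,0],"fingers":-1},{"linear":[0.094,0.001,0.002],"twist":[0,0,0],"fingers":-1},{"linear":[0.094,0.001,0.002],"twist":[0,0,0],"fingers":-1}]' 20
python3 - <<'E'
from h import *
print(readout.get_state()['position'])
snap('wrist','w3')
E
```

```text
time: 3.83
position: [0.4716, 0.1616, 0.0236]
tool_rot: [0.425, 1.532, -0.429]
ft_force: [0.9, -0.1, 0.3]
grip_width: 1.0
[0.47163234 0.16163217 0.02358525]
```

View pics/w3.png

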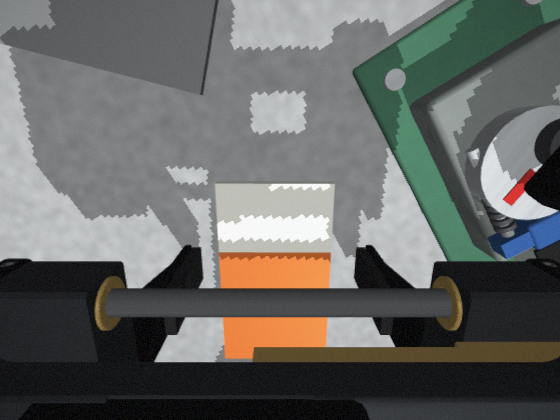

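The plate lies between the fingers, at columns 217-333. Closing.

```bash
python3 -m creep '[{"linear":[0,0,0],"twist":[0,0,0],"fingers":1},{"linear":[0,0,0],"twist":[0,0,0],"fingers":1},{"linear":[0,0,0],"twist":[0,0,0],"fingers":1},{"linear":[0,0,0],"twist":[0,0,0],"fingers":1},{"linear":[0,0,0],"twist":[0,0,0],"fingers":1},{"linear":[0,0,0],"twist":[0,0,0],"fingers":1}]' 20; python3 -m creep '[{"linear":[-0.02,0,0],"twist":[0,0,0],"fingers":1},{"linear":[-0.05,0,0],"twist":[0,0,0],"fingers":1},{"linear":[-0.08,0,0],"twist":[0,0,0],"fingers":1},{"linear":[-0.11,0,0],"twist":[0,0,0],"fingers":1},{"linear":[-0.11,0,0],"twist":[0,0,0],"fingers":1}]'
python3 - <<'E'
from h import *
from scipy.spatial.transform import Rotation as Rn
s=readout.get_state(); R=Rn.from_rotvec(s['tool_rot']).as_matrix(); p=s['position']
print(p,s['grip_width']*87); snap('wrist','w4')
M=np.array([.6076,-.009,.135]); print('to above amber slot, tool axes',(R.T@(M-p)).round(4))
# desired orientation: yaw .56deg
Rd=Rn.from_euler('z',.56,degrees=True).as_matrix()@np.array([[0,0,1],[0,1,0],[-1,0,0.]])
print('twist deg',np.degrees(Rn.from_matrix(R.T@Rd).as_rotvec()).round(2))
E
```

```text
time: 4.38
position: [0.4734, 0.1625, 0.026]
tool_rot: [0.427, 1.528, -0.426]
ft_force: [-1.1, -0.4, 2.7]
grip_width: 0.641
time: 4.8
position: [0.477, 0.1637, 0.1418]
tool_rot: [0.431, 1.519, -0.421]
ft_force: [1.3, 1.7, -0.2]
grip_width: 0.638
[0.47698397 0.16373684 0.14179316] 55.501891361045764
to above amber slot, tool axes [ 0.0076 -0.0801  0.2012]
twist deg [-31.76   0.53  -0.35]
```

View pics/w4.png

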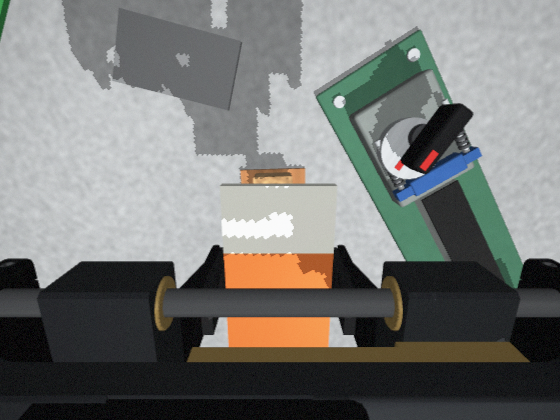

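Amber is held level. Next I move it over its slot.

```bash
python3 -m creep '[{"linear":[0.001,-0.013,0.033],"twist":[-5,0,0],"fingers":1},{"linear":[0.002,-0.026,0.066],"twist":[-10,0,0],"fingers":1},{"linear":[0.004,-0.04,0.1],"twist":[-16,0,0],"fingers":1},{"linear":[0.006,-0.053,0.134],"twist":[-22,0,0],"fingers":1},{"linear":[0.008,-0.067,0.168],"twist":[-27,0.2,-0.2],"fingers":1},{"linear":[0.008,-0.08,0.201],"twist":[-31.8,0.5,-0.3],"fingers":1},{"linear":[0.008,-0.08,0.201],"twist":[-31.8,0.5,-0.3],"fingers":1},{"linear":[0.008,-0.08,0.201],"twist":[-31.8,0.5,-0.3],"fingers":1}]'
python3 - <<'E'
from h import *
import time
from scipy.spatial.transform import Rotation as Rn
snap('wrist','w5'); snap('wrist','w5'); s=readout.get_state(); im,d,K,T=snap('wrist','w5')
R=Rn.from_rotvec(s['tool_rot']).as_matrix(); p=s['position']; print(p,np.degrees(s['tool_rot']))
P=pts(d,K,T)
for v in (180,184,188,192,200,240,250,256,262): print(v,[((R.T@(P[v,u]-p)).round(4)).tolist() for u in(250,280,310)])
E
```

```text
time: 5.52
position: [0.6035, -0.0133, 0.1255]
tool_rot: [-0.007, 1.583, 0.001]
ft_force: [-1.1, 0.6, -0.3]
grip_width: 0.637
[ 0.60262468 -0.0093401   0.12613188] [-0.55324412 90.70475246  0.3886796 ]
180 [[0.1219, 0.0249, -0.025], [0.0981, 0.0297, 0.0012], [0.1211, 0.025, 0.0277]]
184 [[0.001, 0.0472, -0.0141], [-0.0004, 0.0475, 0.0005], [-0.0, 0.0474, 0.0151]]
188 [[-0.0034, 0.0462, -0.0138], [-0.0052, 0.0466, 0.0005], [-0.0038, 0.0463, 0.0148]]
192 [[-0.003, 0.0441, -0.0139], [-0.0032, 0.0442, 0.0005], [-0.0031, 0.0441, 0.0149]]
200 [[-0.003, 0.0401, -0.014], [-0.003, 0.0401, 0.0005], [-0.0024, 0.04, 0.0151]]
240 [[-0.0032, 0.0194, -0.0145], [-0.0023, 0.019, 0.0006], [-0.0027, 0.0192, 0.0157]]
250 [[-0.0028, 0.0138, -0.0147], [-0.0037, 0.0142, 0.0006], [-0.0036, 0.0141, 0.0158]]
256 [[-0.0044, 0.0112, -0.0146], [-0.0026, 0.0103, 0.0006], [-0.0037, 0.0108, 0.0158]]
262 [[-0.0032, 0.0073, -0.0148], [-0.0038, 0.0076, 0.0006], [-0.002, 0.0066, 0.0161]]
```

View pics/w5.png

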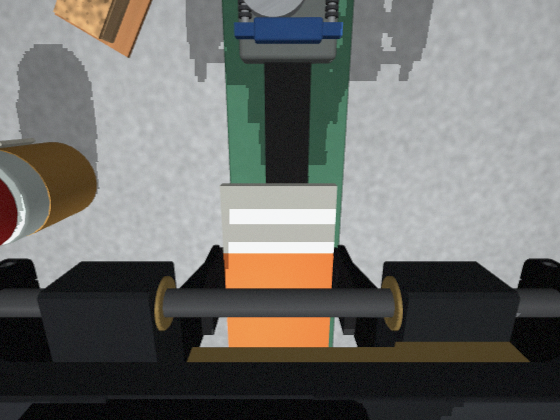

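```bash
cat > to.py <<'E'
import sys
from h import *
from scipy.spatial.transform import Rotation as Rn
def avg(n=4):
    ps=[];rs=[]
    for i in range(n):
        s=readout.get_state(); ps.append(s['position']); rs.append(s['tool_rot']); viewer.get_image('wrist')
    print(np.round(ps,4).tolist()); return np.mean(ps,0),Rn.from_rotvec(np.array(rs)).mean().as_matrix(),s
def need(target,yaw=.56,pitch=0,n=4):
    p,R,s=avg(n)
    Rd=Rn.from_euler('z',yaw,degrees=True).as_matrix()@Rn.from_euler('x',pitch,degrees=True).as_matrix()@np.array([[0,0,1],[0,1,0],[-1,0,0.]])
    print('p',p.round(4),'grip',round(s['grip_width'],3),'F',np.round(s['ft_force'],1),'t',s['time'])
    print('linear',(R.T@(np.array(target)-p)).round(4),'twist',np.degrees(Rn.from_matrix(R.T@Rd).as_rotvec()).round(2))
E
python3 -c "
from to import *
need([.6076,-.007,.060],.56,-5.3)"
```

```text
[[0.6027, -0.0087, 0.1265], [0.6028, -0.0085, 0.127], [0.603, -0.0085, 0.1273], [0.6031, -0.0087, 0.1275]]
p [ 0.6029 -0.0086  0.1271] grip 0.64 F [ 0.3 -0.3  0.4] t 5.8167
linear [0.067  0.0017 0.0055] twist [ 0.18 -0.61 -5.18]
```

```bash
python3 -m creep '[{"linear":[0.03,0.001,0.002],"twist":[0,0,-2],"fingers":1},{"linear":[0.055,0.002,0.004],"twist":[0,-0.3,-4],"fingers":1},{"linear":[0.067,0.002,0.005],"twist":[0,-0.5,-5.2],"fingers":1},{"linear":[0.067,0.002,0.005],"twist":[0,-0.5,-5.2],"fingers":1},{"linear":[0.067,0.002,0.005],"twist":[0,-0.5,-5.2],"fingers":1}]'
python3 - <<'E'
from to import *
need([.608,-.007,.037],.56,-5.3)
im,d,K,T=snap('wrist','w6'); snap('scene','s6'); snap('side','d6')
a=cv2.imread('pics/s6.png')[150:300,230:430]; b=cv2.imread('pics/d6.png')[150:300,150:350]
cv2.imwrite('pics/m6.png',cv2.resize(np.hstack([a,b]),None,fx=2,fy=2,interpolation=cv2.INTER_CUBIC))
E
```

```text
time: 6.28
position: [0.6075, -0.0074, 0.0603]
tool_rot: [-0.083, 1.571, -0.063]
ft_force: [-0.6, 0.4, -0.0]
grip_width: 0.639
[[0.6075, -0.0074, 0.0603], [0.6085, -0.0081, 0.0614], [0.6091, -0.0086, 0.0621], [0.6093, -0.0089, 0.0623]]
p [ 0.6086 -0.0082  0.0615] grip 0.645 F [ 0.7 -0.5 -0.6] t 6.4333
linear [ 0.0243  0.0035 -0.0006] twist [0.08 0.03 0.03]
```

View pics/w6.png

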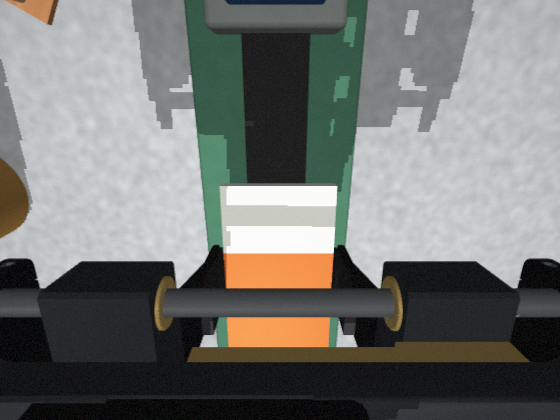

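View pics/m6.png

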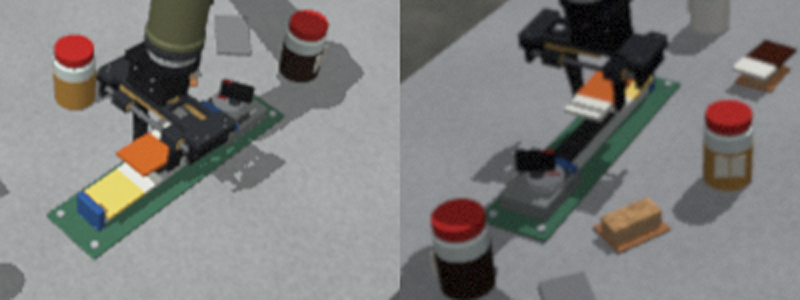

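Amber is over the rail, tilted with its white end toward the cam and in line with the bed. I lower it slowly and watch the force.

```bash
python3 -m creep '[{"linear":[0.01,0.003,-0.001],"twist":[0,0,0],"fingers":1},{"linear":[0.018,0.004,-0.001],"twist":[0,0,0],"fingers":1},{"linear":[0.023,0.004,-0.001],"twist":[0,0,0],"fingers":1},{"linear":[0.023,0.004,-0.001],"twist":[0,0,0],"fingers":1},{"linear":[0.023,0.004,-0.001],"twist":[0,0,0],"fingers":1}]'
python3 - <<'E'
from to import *
need([.608,-.007,.036],.56,-5.3)
im,d,K,T=snap('wrist','w7'); snap('scene','s7'); snap('side','d7')
a=cv2.imread('pics/s7.png')[180:280,250:380]; b=cv2.imread('pics/d7.png')[170:270,200:300]
cv2.imwrite('pics/m7.png',cv2.resize(np.hstack([a,b]),None,fx=3.4,fy=3.4,interpolation=cv2.INTER_CUBIC))
E
```

```text
time: 7.05
position: [0.6065, -0.0066, 0.0364]
tool_rot: [-0.082, 1.571, -0.065]
ft_force: [-0.2, -0.1, -0.4]
grip_width: 0.639
[[0.6065, -0.0066, 0.0364], [0.6067, -0.0067, 0.0367], [0.6068, -0.0067, 0.0369], [0.607, -0.0067, 0.037]]
p [ 0.6068 -0.0067  0.0367] grip 0.638 F [-0.2  0.1 -1.4] t 7.2
linear [ 0.0008 -0.0003  0.0012] twist [ 0.07 -0.09  0.06]
```

View pics/m7.png

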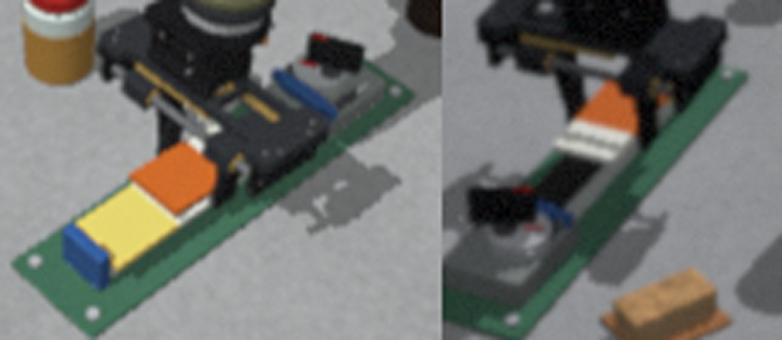

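```bash
python3 -m creep '[{"linear":[0.001,0,0.001],"twist":[0,0,0],"fingers":1},{"linear":[0.002,0,0.001],"twist":[0,0,0],"fingers":1},{"linear":[0.002,0,0.001],"twist":[0,0,0],"fingers":1}]'; python3 -c "
from to import *
need([.608,-.007,.036],.56,-5.3)"; python3 -m creep '[{"linear":[0.001,0,0],"twist":[0,0,0],"fingers":1},{"linear":[0.0015,0,0],"twist":[0,0,0],"fingers":1},{"linear":[0.0015,0,0],"twist":[0,0,0],"fingers":1}]'; python3 -c "
from to import *
need([.608,-.007,.036],.56,-5.3)"
```

```text
time: 7.65
position: [0.6083, -0.0067, 0.0354]
tool_rot: [-0.082, 1.569, -0.065]
ft_force: [0.9, 0.1, 0.2]
grip_width: 0.636
[[0.6083, -0.0067, 0.0354], [0.6083, -0.0067, 0.0354], [0.6083, -0.0067, 0.0355], [0.6084, -0.0067, 0.0355]]
p [ 0.6083 -0.0067  0.0355] grip 0.641 F [-0.3  0.2  1.4] t 7.8
linear [-0.0005 -0.0003 -0.0004] twist [ 0.07 -0.01  0.05]
time: 8.1
position: [0.6084, -0.0067, 0.0353]
tool_rot: [-0.082, 1.569, -0.065]
ft_force: [-1.3, -0.4, 7.9]
grip_width: 0.641
[[0.6084, -0.0067, 0.0353], [0.6084, -0.0067, 0.0353], [0.6084, -0.0068, 0.0353], [0.6084, -0.0067, 0.0353]]
p [ 0.6084 -0.0067  0.0353] grip 0.638 F [-2.4  0.   8.1] t 8.25
linear [-0.0007 -0.0003 -0.0004] twist [ 0.07 -0.01  0.06]
```

Contact at about 8 N. I ease off a little and open.

```bash
python3 -m creep '[{"linear":[-0.001,0,0],"twist":[0,0,0],"fingers":1},{"linear":[-0.001,0,0],"twist":[0,0,0],"fingers":0},{"linear":[-0.001,0,0],"twist":[0,0,0],"fingers":-1},{"linear":[-0.001,0,0],"twist":[0,0,0],"fingers":-1},{"linear":[-0.001,0,0],"twist":[0,0,0],"fingers":-1},{"linear":[-0.001,0,0],"twist":[0,0,0],"fingers":-1}]'; python3 -m creep '[{"linear":[-0.02,0,0],"twist":[0,0,0],"fingers":-1},{"linear":[-0.06,0.02,0],"twist":[0,0,0],"fingers":-1},{"linear":[-0.1,0.05,0],"twist":[0,0,3],"fingers":-1},{"linear":[-0.13,0.08,0],"twist":[0,0,5.3],"fingers":-1},{"linear":[-0.13,0.08,0],"twist":[0,0,5.3],"fingers":-1},{"linear":[-0.13,0.08,0],"twist":[0,0,5.3],"fingers":-1}]'
python3 - <<'E'
from to import *
p,R,s=avg(2); print(np.degrees(s['tool_rot']))
im,d,K,T=snap('wrist','w8'); snap('scene','s8')
E
```

```text
time: 8.8
position: [0.6077, -0.0069, 0.0342]
tool_rot: [-0.082, 1.571, -0.065]
ft_force: [-0.8, -0.3, -0.4]
grip_width: 0.859
time: 9.3
position: [0.6087, 0.0886, 0.1599]
tool_rot: [-0.011, 1.566, 0.013]
ft_force: [0.6, 0.2, 0.3]
grip_width: 0.998
[[0.6087, 0.0886, 0.1599], [0.6074, 0.0859, 0.1573]]
[-0.65008412 89.95916745  0.53682919]
```

View pics/w8.png

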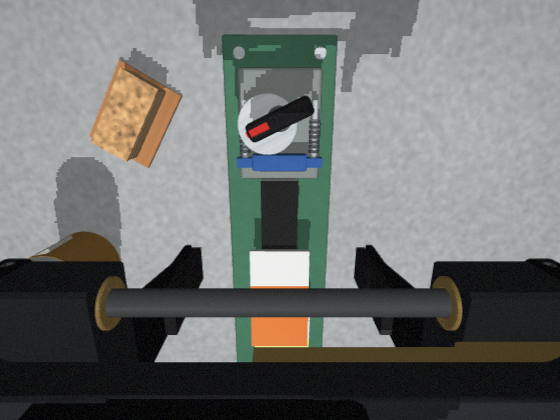

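Amber now lies in line on the rail at (280,300), with its white strip toward the cam. I'll measure it and the slope, then locate brown.

```bash
python3 - <<'E'
from fit import *
rect('w8',lambda h,P:(h[...,1]<30)&(h[...,2]>190),.034,(240,240,320,292),'amber white')
rect('w8',lambda h,P:(P[...,2]>.072)&(P[...,2]<.09),.079,(215,80,340,150),'grip')
f=np.load('pics/w8.npz'); P=pts(f['d'],f['K'],f['T'])
for u in(255,280,303): print(u,[P[v,u].round(4).tolist() for v in(254,270,284,325,340)])
h=cv2.cvtColor(f['im'],cv2.COLOR_RGB2HSV);K,T=f['K'],f['T']
L=[]
for v in range(185,215,3):
    bk=np.where((h[v,230:330,2]<50))[0]+230; b=pln([[bk.min(),v],[bk.max(),v]],.030,K,T); L.append((b[:,1].mean(),b[:,0].mean(),b[1,0]-b[0,0]))
L=np.array(L); c=np.polyfit(L[:,0],L[:,1],1); print('bed x at',np.polyval(c,[.0,.05]),c[0],L[:,2].mean())
for l in('amber_mid','amber_strip','pale_mid','pale_strip','brown_mid','brown_strip'):
    print(l,[(np.round(q['centre'],4).tolist(),round(q['conf'],2)) for q in nets.place_of('scene',l)[:3]])
E
python3 - <<'E'
import cv2,numpy as np
a=cv2.imread('pics/s8.png')[190:300,170:390]
cv2.imwrite('pics/c8.png',cv2.resize(a,None,fx=3.6,fy=3.6,interpolation=cv2.INTER_CUBIC))
E
```

```text
amber white px 2020 ctr [607.6  22.8] size [56.6 36.1] ang 0.69 medz 0.0359 mean [0.6074 0.024  0.0365]
grip px 1428 ctr [606.3 160.8] size [48.8 13.5] ang 26.08 medz 0.0772 mean [0.6065 0.161  0.0771]
255 [[0.5848, 0.0377, 0.0344], [0.5848, 0.022, 0.0365], [0.5847, 0.0078, 0.0378], [0.5845, -0.0359, 0.0414], [0.5844, -0.0528, 0.0426]]
280 [[0.6083, 0.0383, 0.035], [0.6085, 0.0224, 0.0367], [0.6087, 0.0081, 0.0379], [0.6093, -0.0355, 0.0416], [0.6095, -0.0522, 0.0428]]
303 [[0.63, 0.0383, 0.0346], [0.6304, 0.0227, 0.0368], [0.6308, 0.0081, 0.0374], [0.6321, -0.0354, 0.0413], [0.6325, -0.0521, 0.0427]]
bed x at [0.60726944 0.60701385] -0.00511179819119158 0.03182630146219691
amber_mid [([0.6054, -0.0089, 0.0412], 0.89), ([0.6003, 0.3364, 0.051], 0.62), ([0.4655, 0.3127, 0.0044], 0.39)]
amber_strip [([0.6066, 0.0266, 0.0353], 0.83)]
pale_mid [([0.6123, -0.0732, 0.0346], 0.72)]
pale_strip [([0.6081, -0.0437, 0.0337], 0.59)]
brown_mid [([0.4598, -0.2484, 0.0271], 0.97), ([0.4713, 0.162, 0.0023], 0.31)]
brown_strip [([0.459, -0.2189, 0.0248], 0.56), ([0.4727, 0.1637, 0.0005], 0.49)]
```

View pics/c8.png

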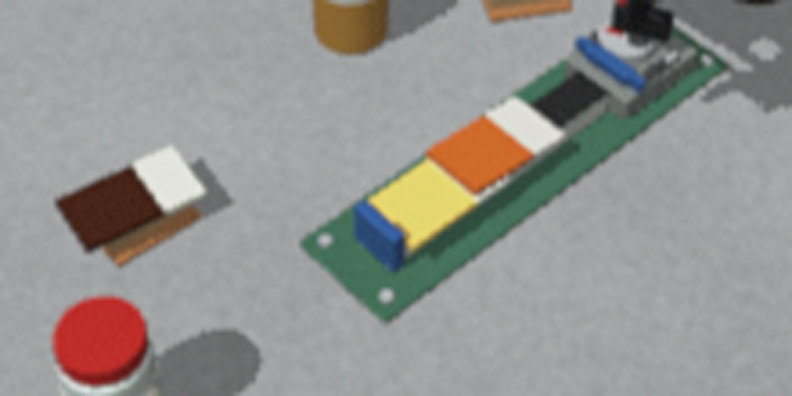

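The scene crop shows amber shingled on pale, slope about 0.087. Brown at crop (130,195) has its white strip toward +y. I move over brown.

```bash
python3 -m creep '[{"linear":[0,-0.035,-0.015],"twist":[0,0,0],"fingers":-1},{"linear":[0,-0.07,-0.03],"twist":[0,0,0],"fingers":-1},{"linear":[0,-0.105,-0.045],"twist":[0,0,0],"fingers":-1},{"linear":[0,-0.14,-0.06],"twist":[0,0,0],"fingers":-1},{"linear":[0,-0.175,-0.077],"twist":[0,0,0],"fingers":-1},{"linear":[0,-0.21,-0.093],"twist":[0,0,0],"fingers":-1},{"linear":[0.01,-0.245,-0.108],"twist":[0,0,0],"fingers":-1},{"linear":[0.02,-0.28,-0.124],"twist":[0,0,0],"fingers":-1}]' 20;  python3 -m creep '[{"linear":[0.005,-0.03,-0.012],"twist":[0,0,0],"fingers":-1},{"linear":[0.01,-0.054,-0.024],"twist":[0,0,0],"fingers":-1},{"linear":[0.01,-0.054,-0.024],"twist":[0,0,0],"fingers":-1},{"linear":[0.01,-0.054,-0.024],"twist":[0,0,0],"fingers":-1},{"linear":[0.01,-0.054,-0.024],"twist":[0,0,0],"fingers":-1}]'
python3 - <<'E'
from to import *
need([.459,-.248,.026],0,0)
im,d,K,T=snap('wrist','w9')
from fit import rect
rect('w9',lambda h,P:(P[...,2]>.022)&(P[...,2]<.045),.031,(190,100,350,290),'brown z')
rect('w9',lambda h,P:(h[...,1]<30)&(h[...,2]>190)&(P[...,2]>.02),.031,(190,100,350,290),'brown white')
E
```

```text
time: 10.47
position: [0.4858, -0.1983, 0.1377]
tool_rot: [-0.01, 1.569, 0.007]
ft_force: [1.2, 0.3, -0.5]
grip_width: 1.001
time: 10.88
position: [0.4632, -0.25, 0.1272]
tool_rot: [-0.009, 1.571, 0.009]
ft_force: [0.2, 1.3, 1.1]
grip_width: 0.999
[[0.4632, -0.25, 0.1272], [0.4636, -0.2494, 0.1273], [0.4637, -0.2492, 0.1274], [0.4637, -0.2492, 0.1274]]
p [ 0.4636 -0.2494  0.1273] grip 1.002 F [-0.7  0.8 -0.3] t 11.0333
linear [ 0.1013  0.0015 -0.0045] twist [ 0.73 -0.02  0.03]
brown z px 7791 ctr [ 457.2 -249.8] size [100.   55.6] ang 82.17 medz 0.0293 mean [ 0.4574 -0.2476  0.0293]
brown white px 2989 ctr [ 461.6 -218.3] size [34.5 55.6] ang 82.21 medz 0.0294 mean [ 0.4615 -0.2181  0.0301]
```

View pics/w9.png

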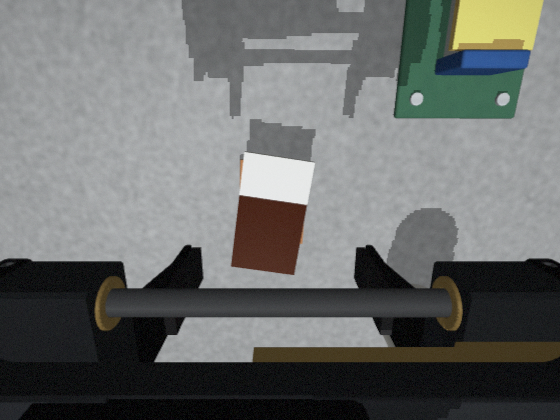

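Brown (268,212) is dark with a white strip and lies on a wooden rest. The fit is centre (457.2,-249.8) mm, turned -7.8°. I descend in line with it.

```bash
python3 -m creep '[{"linear":[0.02,0,-0.003],"twist":[4.5,0,0],"fingers":-1},{"linear":[0.05,0,-0.006],"twist":[8.5,0,0],"fingers":-1},{"linear":[0.08,0,-0.006],"twist":[8.5,0,0],"fingers":-1},{"linear":[0.097,0,-0.006],"twist":[8.5,0,0],"fingers":-1},{"linear":[0.101,0,-0.006],"twist":[8.5,0,0],"fingers":-1},{"linear":[0.101,0,-0.006],"twist":[8.5,0,0],"fingers":-1}]' 20
python3 - <<'E'
from to import *
need([.4572,-.2498,.026],-7.8,0,2)
snap('wrist','w10')
E
```

```text
time: 11.63
position: [0.456, -0.2499, 0.0251]
tool_rot: [0.107, 1.572, -0.107]
ft_force: [-0.1, 0.3, 0.2]
grip_width: 1.001
[[0.456, -0.2499, 0.0251], [0.4571, -0.2505, 0.0265]]
p [ 0.4566 -0.2502  0.0258] grip 1.001 F [0.4 0.1 0.5] t 11.6833
linear [-0.0002  0.0005  0.0006] twist [-0.02 -0.12  0.03]
```

View pics/w10.png

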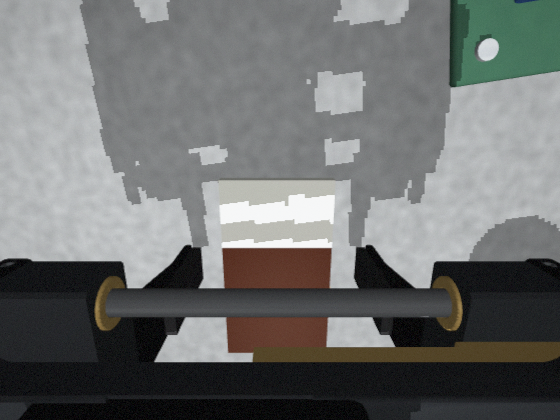

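It is centred between the fingers. Close and lift.

```bash
python3 -m creep '[{"linear":[0,0,0],"twist":[0,0,0],"fingers":1},{"linear":[0,0,0],"twist":[0,0,0],"fingers":1},{"linear":[0,0,0],"twist":[0,0,0],"fingers":1},{"linear":[0,0,0],"twist":[0,0,0],"fingers":1},{"linear":[0,0,0],"twist":[0,0,0],"fingers":1},{"linear":[0,0,0],"twist":[0,0,0],"fingers":1}]' 20; python3 -m creep '[{"linear":[-0.02,0,0],"twist":[0,0,0],"fingers":1},{"linear":[-0.05,0,0],"twist":[0,0,0],"fingers":1},{"linear":[-0.08,0,0],"twist":[0,0,0],"fingers":1},{"linear":[-0.11,0,0],"twist":[0,0,0],"fingers":1},{"linear":[-0.12,0,0],"twist":[0,0,0],"fingers":1},{"linear":[-0.12,0,0],"twist":[0,0,0],"fingers":1}]'
python3 - <<'E'
from to import *
need([.6073,.058,.145],.56,0)
im,d,K,T=snap('wrist','w11'); p,R,s=avg(1); P=pts(d,K,T)
for v in (178,181,184,188,192,240,246,250): print(v,[((R.T@(P[v,u]-p)).round(4)).tolist() for u in(250,280,310)],im[v,280])
E
```

```text
time: 12.28
position: [0.4567, -0.2509, 0.0263]
tool_rot: [0.107, 1.569, -0.109]
ft_force: [-0.8, -0.3, 0.3]
grip_width: 0.641
time: 12.78
position: [0.4586, -0.2516, 0.1491]
tool_rot: [0.106, 1.563, -0.11]
ft_force: [-0.2, -0.4, -1.0]
grip_width: 0.639
[[0.4586, -0.2516, 0.1491], [0.4573, -0.2509, 0.1468], [0.4563, -0.2504, 0.1452], [0.4556, -0.2501, 0.1443]]
p [ 0.457  -0.2508  0.1464] grip 0.638 F [ 0.  -0.1 -1.4] t 12.9333
linear [0.001  0.3264 0.1066] twist [-8.43  0.01  0.07]
[[0.4555, -0.2501, 0.144]]
178 [[0.0013, 0.0501, -0.014], [0.0016, 0.05, 0.0006], [0.0021, 0.0499, 0.0153]] [118 110 100]
181 [[-0.0033, 0.0495, -0.0136], [-0.0032, 0.0495, 0.0006], [-0.003, 0.0495, 0.0148]] [179 179 172]
184 [[-0.0033, 0.0481, -0.0137], [-0.0034, 0.0481, 0.0006], [-0.0031, 0.0481, 0.0149]] [183 182 176]
188 [[-0.0027, 0.046, -0.0138], [-0.1496, 0.0794, -0.0005], [-0.0027, 0.046, 0.015]] [182 183 175]
192 [[-0.0039, 0.0443, -0.0137], [-0.0031, 0.0442, 0.0006], [-0.0036, 0.0443, 0.0149]] [182 183 175]
240 [[-0.003, 0.0193, -0.0144], [-0.0015, 0.0187, 0.0007], [-0.0026, 0.0191, 0.0158]] [182 182 175]
246 [[-0.0033, 0.0162, -0.0145], [-0.002, 0.0156, 0.0007], [-0.0033, 0.0162, 0.0158]] [242 243 244]
250 [[-0.0031, 0.0139, -0.0146], [-0.0035, 0.0141, 0.0007], [-0.0025, 0.0136, 0.016]] [90 50 41]
```

View pics/w11.png

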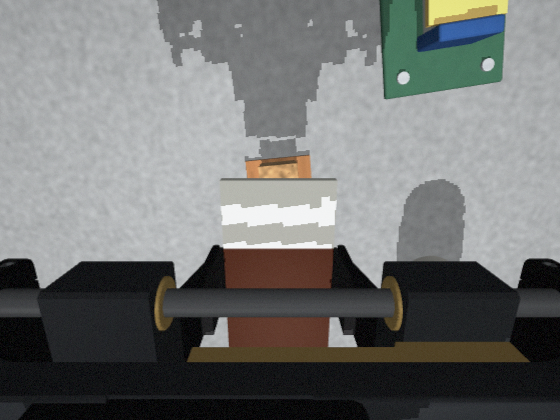

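Brown is held level, with its centre at about the TCP. I carry it to its slot.

```bash
python3 -m creep '[{"linear":[0,0.03,0.01],"twist":[-1,0,0],"fingers":1},{"linear":[0,0.067,0.023],"twist":[-2,0,0],"fingers":1},{"linear":[0,0.104,0.035],"twist":[-3,0,0],"fingers":1},{"linear":[0,0.141,0.047],"twist":[-4,0,0],"fingers":1},{"linear":[0,0.178,0.06],"twist":[-5,0,0],"fingers":1},{"linear":[0,0.215,0.072],"twist":[-6,0,0],"fingers":1},{"linear":[0,0.252,0.085],"twist":[-7.2,0,0],"fingers":1},{"linear":[0,0.289,0.097],"twist":[-8.4,0,0],"fingers":1}]';  python3 -m creep '[{"linear":[0,0.029,0.016],"twist":[0,0,0],"fingers":1},{"linear":[0,0.029,0.016],"twist":[0,0,0],"fingers":1},{"linear":[0,0.029,0.016],"twist":[0,0,0],"fingers":1},{"linear":[0,0.029,0.016],"twist":[0,0,0],"fingers":1}]'
python3 - <<'E'
from to import *
need([.6073,.0555,.060],.56,-5.3)
im,d,K,T=snap('wrist','w12')
E
```

```text
time: 13.75
position: [0.5925, 0.024, 0.1444]
tool_rot: [-0.009, 1.574, 0.007]
ft_force: [1.3, 0.0, -0.2]
grip_width: 0.64
time: 14.08
position: [0.6074, 0.0507, 0.1443]
tool_rot: [-0.009, 1.574, 0.006]
ft_force: [0.0, -0.6, -1.1]
grip_width: 0.639
[[0.6074, 0.0507, 0.1443], [0.6075, 0.0497, 0.1446], [0.6076, 0.0494, 0.145], [0.6077, 0.0494, 0.1453]]
p [0.6076 0.0498 0.1448] grip 0.638 F [ 0. -0. -1.] t 14.2333
linear [0.0848 0.0059 0.    ] twist [-0.13 -0.16 -5.19]
```

View pics/w12.png

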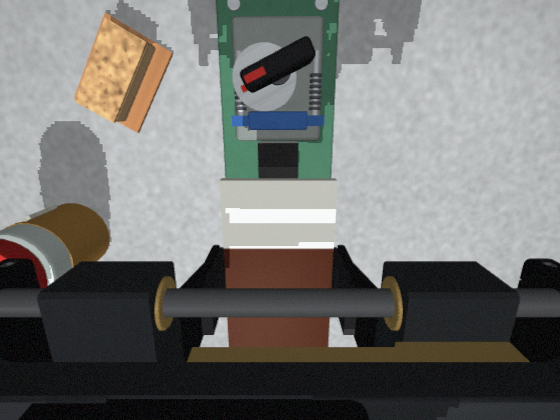

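```bash
python3 -m creep '[{"linear":[0.03,0.002,0],"twist":[0,0,-2],"fingers":1},{"linear":[0.06,0.004,0],"twist":[0,0,-4],"fingers":1},{"linear":[0.08,0.006,0],"twist":[0,0,-5.2],"fingers":1},{"linear":[0.085,0.006,0],"twist":[0,0,-5.2],"fingers":1},{"linear":[0.085,0.006,0],"twist":[0,0,-5.2],"fingers":1},{"linear":[0.085,0.006,0],"twist":[0,0,-5.2],"fingers":1}]'
python3 - <<'E'
from to import *
need([.6073,.0555,.038],.56,-5.3)
im,d,K,T=snap('wrist','w13')
E
```

```text
time: 14.83
position: [0.6088, 0.0564, 0.0618]
tool_rot: [-0.078, 1.569, -0.066]
ft_force: [0.1, 0.4, -0.4]
grip_width: 0.639
[[0.6088, 0.0564, 0.0618], [0.6094, 0.0564, 0.0626], [0.6097, 0.0564, 0.0629], [0.6096, 0.0565, 0.0629]]
p [0.6094 0.0564 0.0625] grip 0.636 F [ 0.6 -0.5 -0.6] t 14.9833
linear [ 0.0245  0.0013 -0.0021] twist [-0.13  0.1  -0.07]
```

View pics/w13.png

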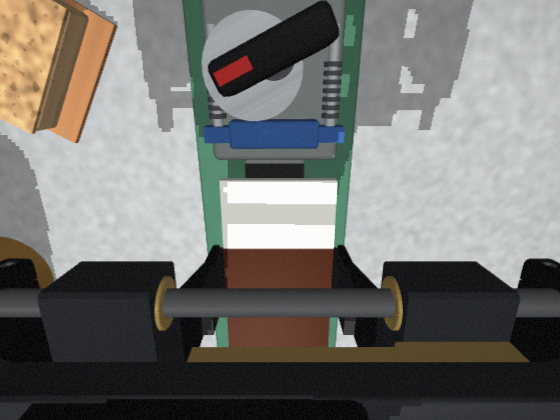

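```bash
python3 -m creep '[{"linear":[0.01,0.001,-0.001],"twist":[0,0,0],"fingers":1},{"linear":[0.018,0.001,-0.002],"twist":[0,0,0],"fingers":1},{"linear":[0.024,0.001,-0.002],"twist":[0,0,0],"fingers":1},{"linear":[0.024,0.001,-0.002],"twist":[0,0,0],"fingers":1},{"linear":[0.024,0.001,-0.002],"twist":[0,0,0],"fingers":1}]'; python3 -c "
from to import *
need([.6073,.0555,.036],.56,-5.3)"; python3 -m creep '[{"linear":[0.001,0,0],"twist":[0,0,0],"fingers":1},{"linear":[0.002,0,0],"twist":[0,0,0],"fingers":1},{"linear":[0.002,0,0],"twist":[0,0,0],"fingers":1}]'; python3 -c "
from to import *
need([.6073,.0555,.036],.56,-5.3)"
```

```text
time: 15.5
position: [0.6055, 0.056, 0.0358]
tool_rot: [-0.079, 1.571, -0.065]
ft_force: [-0.5, -0.1, -1.2]
grip_width: 0.642
[[0.6055, 0.056, 0.0358], [0.6056, 0.056, 0.036], [0.6057, 0.056, 0.0361], [0.6058, 0.0561, 0.0363]]
p [0.6057 0.056  0.0361] grip 0.635 F [ 0.6  0.6 -1.4] t 15.65
linear [ 0.0001 -0.0005  0.0016] twist [-0.03 -0.11 -0.04]
time: 15.95
position: [0.6062, 0.056, 0.0354]
tool_rot: [-0.079, 1.57, -0.065]
ft_force: [-1.1, -0.7, 3.3]
grip_width: 0.635
[[0.6062, 0.056, 0.0354], [0.6062, 0.056, 0.0353], [0.6062, 0.056, 0.0353], [0.6062, 0.056, 0.0353]]
p [0.6062 0.056  0.0353] grip 0.638 F [-1.8 -0.3  4.7] t 16.1
linear [-0.0006 -0.0006  0.0011] twist [-0.03 -0.04 -0.05]
```

Light contact at about 5 N, in position. Release and back off, keeping clear of the cam.

```bash
python3 -m creep '[{"linear":[-0.0005,0,0],"twist":[0,0,0],"fingers":1},{"linear":[-0.0005,0,0],"twist":[0,0,0],"fingers":0},{"linear":[-0.0005,0,0],"twist":[0,0,0],"fingers":-1},{"linear":[-0.0005,0,0],"twist":[0,0,0],"fingers":-1},{"linear":[-0.0005,0,0],"twist":[0,0,0],"fingers":-1},{"linear":[-0.0005,0,0],"twist":[0,0,0],"fingers":-1}]'; python3 -m creep '[{"linear":[-0.02,0,0],"twist":[0,0,0],"fingers":-1},{"linear":[-0.06,0,0],"twist":[0,0,0],"fingers":-1},{"linear":[-0.1,0,0],"twist":[0,0,3],"fingers":-1},{"linear":[-0.14,0.02,0],"twist":[0,0,5.3],"fingers":-1},{"linear":[-0.16,0.05,0],"twist":[0,0,5.3],"fingers":-1},{"linear":[-0.16,0.08,0],"twist":[0,0,5.3],"fingers":-1},{"linear":[-0.16,0.08,0],"twist":[0,0,5.3],"fingers":-1},{"linear":[-0.16,0.08,0],"twist":[0,0,5.3],"fingers":-1}]'
python3 - <<'E'
from to import *
p,R,s=avg(4); print(p,np.degrees(s['tool_rot']))
im,d,K,T=snap('wrist','w14'); snap('scene','s14')
a=cv2.imread('pics/s14.png')[180:300,230:390]
cv2.imwrite('pics/c14.png',cv2.resize(a,None,fx=4.5,fy=4.5,interpolation=cv2.INTER_CUBIC))
E
```

```text
time: 16.65
position: [0.6059, 0.0559, 0.0349]
tool_rot: [-0.079, 1.57, -0.065]
ft_force: [-0.2, -0.4, 0.7]
grip_width: 0.856
time: 17.32
position: [0.6047, 0.1532, 0.1873]
tool_rot: [-0.01, 1.572, 0.012]
ft_force: [-0.0, 0.1, -0.2]
grip_width: 0.998
[[0.6047, 0.1532, 0.1873], [0.6049, 0.1507, 0.1867], [0.6051, 0.1493, 0.1865], [0.6052, 0.1487, 0.1865]]
[0.6049741  0.15049614 0.18674524] [-0.3647667  90.11590839  0.31703021]
```

View pics/w14.png

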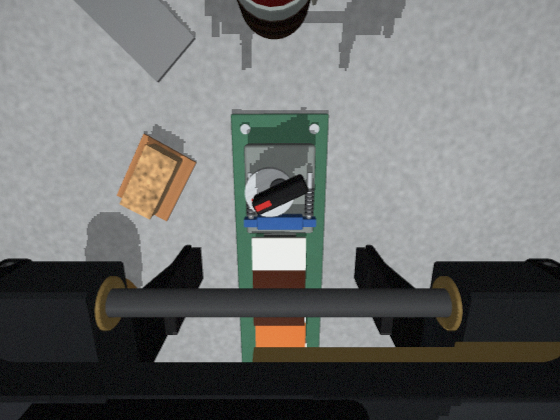

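View pics/c14.png

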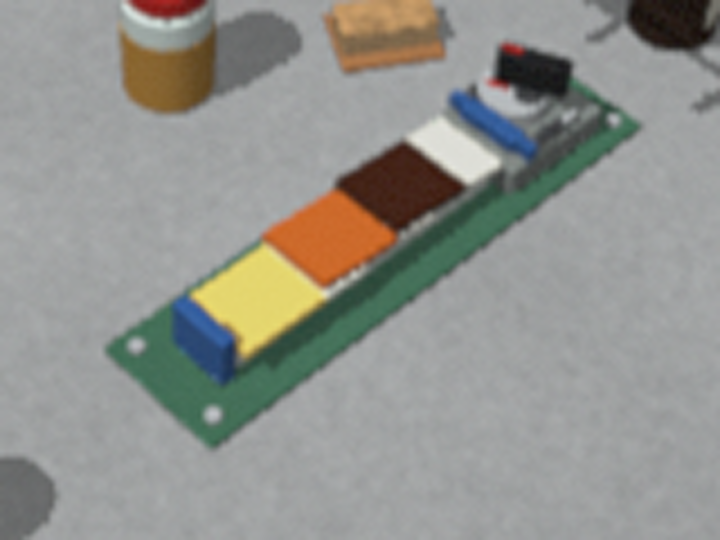

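All three are shingled in the scene crop: yellow, orange, brown, white strip next to the jaw. I'll measure brown and the grip, and also turn the tool to the grip angle.

```bash
python3 - <<'E'
from fit import *
rect('w14',lambda h,P:(h[...,1]<30)&(h[...,2]>190)&(P[...,1]<.125),.034,(235,230,325,275),'brown white')
rect('w14',lambda h,P:(P[...,2]>.072)&(P[...,2]<.09),.079,(215,150,340,225),'grip')
f=np.load('pics/w14.npz'); P=pts(f['d'],f['K'],f['T'])
for u in(258,280,300): print(u,[P[v,u].round(4).tolist() for v in(242,254,266,280,322)])
rect('s14',lambda h,P:(h[...,0]<18)&(h[...,1]>140)&(h[...,2]>120)&(P[...,2]>.02),.04,(270,200,340,260),'orange vis')
rect('s14',lambda h,P:(h[...,0]>18)&(h[...,0]<35)&(h[...,1]>90)&(h[...,2]>130)&(P[...,2]>.02),.036,(265,220,320,270),'yellow vis')
E
python3 -m creep '[{"linear":[0,0.003,0],"twist":[7,0,0],"fingers":0},{"linear":[0,0.006,0],"twist":[14,0,0],"fingers":0},{"linear":[0,0.009,0],"twist":[21,0,0],"fingers":0},{"linear":[0.01,0.012,0.001],"twist":[28,0,0],"fingers":0},{"linear":[0.02,0.012,0.001],"twist":[35,0,0],"fingers":0},{"linear":[0.03,0.012,0.001],"twist":[42,0,0],"fingers":0},{"linear":[0.04,0.012,0.001],"twist":[49,0,0],"fingers":0},{"linear":[0.05,0.012,0.001],"twist":[56,0,0],"fingers":0}]' 25
python3 -m creep '[{"linear":[0,0,0],"twist":[7,0,0],"fingers":0},{"linear":[0,0,0],"twist":[8,0,0],"fingers":0},{"linear":[0,0,0],"twist":[8,0,0],"fingers":0},{"linear":[0,0,0],"twist":[8,0,0],"fingers":0}]'
python3 - <<'E'
from to import *
need([.6063,.161,.063],-64.0,0)
snap('wrist','w15')
E
```

```text
brown white px 1720 ctr [605.6  88.4] size [56.6 35.6] ang 0.43 medz 0.0357 mean [0.6056 0.0893 0.0355]
grip px 919 ctr [606.2 162.3] size [48.8 14.3] ang 26.07 medz 0.0771 mean [0.6064 0.1618 0.0769]
258 [[0.5843, 0.1019, 0.0346], [0.5843, 0.0892, 0.0366], [0.5841, 0.0754, 0.0366], [0.5841, 0.0602, 0.0391], [0.5838, 0.0111, 0.0434]]
280 [[0.6071, 0.1019, 0.0343], [0.6072, 0.0885, 0.0347], [0.6073, 0.075, 0.0356], [0.6075, 0.0603, 0.0389], [0.6079, 0.0108, 0.0428]]
300 [[0.6279, 0.102, 0.0342], [0.6282, 0.0888, 0.0351], [0.6285, 0.0754, 0.036], [0.6288, 0.0601, 0.0383], [0.6299, 0.0101, 0.0415]]
orange vis px 339 ctr [610.1 -25.7] size [65.4 56. ] ang 86.89 medz 0.0402 mean [ 0.6117 -0.0282  0.0426]
yellow vis px 375 ctr [613.6 -93.2] size [57.1 69.1] ang 0.7 medz 0.0342 mean [ 0.6159 -0.0929  0.0388]
time: 18.28
position: [0.6062, 0.1614, 0.1366]
tool_rot: [0.761, 1.435, -0.761]
ft_force: [-0.1, 0.4, 0.7]
grip_width: 0.527
time: 18.62
position: [0.6065, 0.1621, 0.1377]
tool_rot: [0.861, 1.395, -0.86]
ft_force: [0.1, -0.0, -0.3]
grip_width: 0.501
[[0.6065, 0.1621, 0.1377], [0.6065, 0.1622, 0.1378], [0.6065, 0.1623, 0.1378], [0.6064, 0.1623, 0.1377]]
p [0.6065 0.1622 0.1377] grip 0.5 F [ 0.2  0.9 -1.1] t 18.7667
linear [ 0.0747 -0.0008  0.0011] twist [ 0.63 -0.06 -0.02]
```

View pics/w15.png

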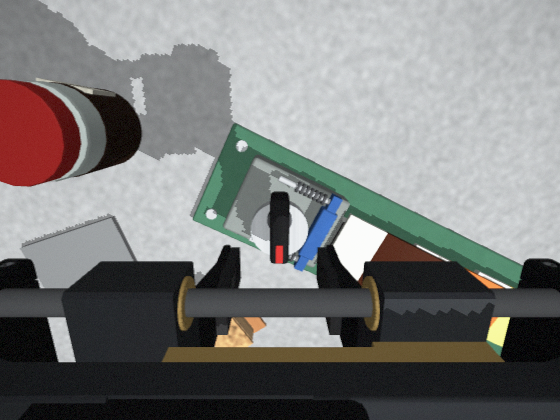

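Brown's centre is about 66 mm along the rail and centred. The bar at (280,228) stands upright between the fingers. Descend.

```bash
python3 -m creep '[{"linear":[0.03,-0.001,0.001],"twist":[0.6,0,0],"fingers":0},{"linear":[0.055,-0.001,0.001],"twist":[0.6,0,0],"fingers":0},{"linear":[0.07,-0.001,0.001],"twist":[0.6,0,0],"fingers":0},{"linear":[0.074,-0.001,0.001],"twist":[0.6,0,0],"fingers":0},{"linear":[0.074,-0.001,0.001],"twist":[0.6,0,0],"fingers":0}]' 25
python3 - <<'E'
from to import *
need([.6063,.161,.063],-64.0,0)
snap('wrist','w16')
E
```

```text
time: 19.28
position: [0.6047, 0.1608, 0.062]
tool_rot: [0.868, 1.393, -0.871]
ft_force: [1.1, 0.6, -0.2]
grip_width: 0.5
[[0.6047, 0.1608, 0.062], [0.6058, 0.1611, 0.0635], [0.6065, 0.1614, 0.0645], [0.6068, 0.1615, 0.0649]]
p [0.606  0.1612 0.0637] grip 0.504 F [0.5 0.7 0.8] t 19.4333
linear [0.0007 0.0002 0.0003] twist [-0.06 -0.06  0.  ]
```

View pics/w16.png

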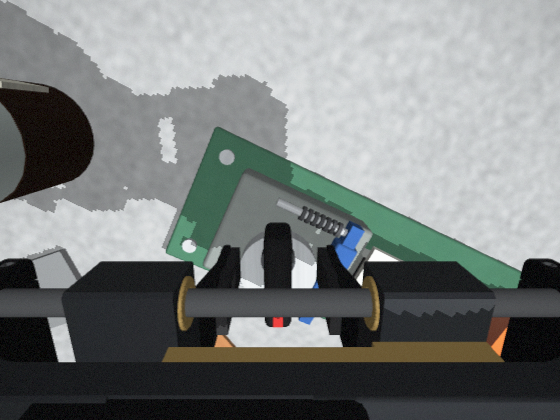

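```bash
python3 -m creep '[{"linear":[0,0,0],"twist":[0,0,0],"fingers":1},{"linear":[0,0,0],"twist":[0,0,0],"fingers":1},{"linear":[0,0,0],"twist":[0,0,0],"fingers":1},{"linear":[0,0,0],"twist":[0,0,0],"fingers":1},{"linear":[0,0,0],"twist":[0,0,0],"fingers":1},{"linear":[0,0,0],"twist":[0,0,0],"fingers":1}]' 25; python3 -m creep '[{"linear":[0,0,0],"twist":[-4,0,0],"fingers":1},{"linear":[0,0,0],"twist":[-8,0,0],"fingers":1},{"linear":[0,0,0],"twist":[-12,0,0],"fingers":1},{"linear":[0,0,0],"twist":[-16,0,0],"fingers":1},{"linear":[0,0,0],"twist":[-20,0,0],"fingers":1},{"linear":[0,0,0],"twist":[-20,0,0],"fingers":1}]'
python3 - <<'E'
from to import *
need([.6063,.161,.063],.56,0,2); print(s['torque'] if 's' in globals() else readout.get_state()['torque'])
snap('wrist','w17'); snap('scene','s17')
a=cv2.imread('pics/s17.png')[160:300,230:430]
cv2.imwrite('pics/c17.png',cv2.resize(a,None,fx=3,fy=3,interpolation=cv2.INTER_CUBIC))
E
```

```text
time: 20.03
position: [0.6056, 0.1611, 0.0633]
tool_rot: [0.87, 1.391, -0.87]
ft_force: [1.1, -0.4, -0.3]
grip_width: 0.158
time: 20.53
position: [0.6058, 0.1609, 0.0633]
tool_rot: [0.601, 1.487, -0.6]
ft_force: [0.1, -0.9, 0.2]
grip_width: 0.156
[[0.6058, 0.1609, 0.0633], [0.6058, 0.161, 0.0633]]
p [0.6058 0.161  0.0633] grip 0.156 F [-0.3  0.1  0.4] t 20.5833
linear [0.0003 0.0004 0.0003] twist [-4.463e+01 -6.000e-02 -3.000e-02]
[-0.07580579  0.04841569  0.05361357]
```

View pics/w17.png

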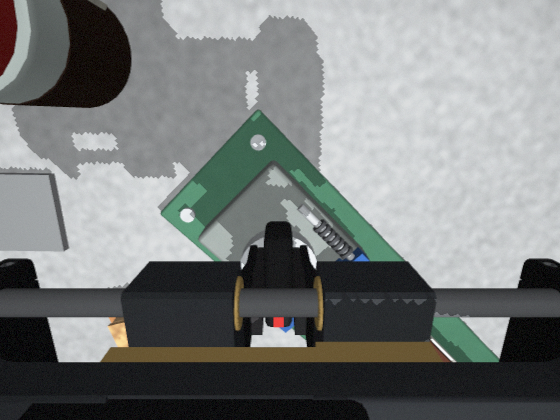

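The bar turns with the gripper (red end at (278,321)), with little force. The remaining turn is 44.6°.

```bash
python3 -m creep '[{"linear":[0,0,0],"twist":[-5,0,0],"fingers":1},{"linear":[0,0,0],"twist":[-10,0,0],"fingers":1},{"linear":[0,0,0],"twist":[-15,0,0],"fingers":1},{"linear":[0,0,0],"twist":[-20,0,0],"fingers":1},{"linear":[0,0,0],"twist":[-25,0,0],"fingers":1},{"linear":[0,0,0],"twist":[-30,0,0],"fingers":1},{"linear":[0,0,0],"twist":[-35,0,0],"fingers":1},{"linear":[0,0,0],"twist":[-35,0,0],"fingers":1}]'; python3 -m creep '[{"linear":[0,0,0],"twist":[-4,0,0],"fingers":1},{"linear":[0,0,0],"twist":[-7,0,0],"fingers":1},{"linear":[0,0,0],"twist":[-9.6,0,0],"fingers":1},{"linear":[0,0,0],"twist":[-9.6,0,0],"fingers":1},{"linear":[0,0,0],"twist":[-9.6,0,0],"fingers":1}]'
python3 - <<'E'
from to import *
need([.6063,.161,.063],.56,0,2)
E
python3 -m creep '[{"linear":[0,0,0],"twist":[0,0,0],"fingers":0.2},{"linear":[0,0,0],"twist":[0,0,0],"fingers":0.2},{"linear":[0,0,0],"twist":[0,0,0],"fingers":0.2},{"linear":[0,0,0],"twist":[0,0,0],"fingers":0.2},{"linear":[0,0,0],"twist":[0,0,0],"fingers":0.2}]'; python3 -m creep '[{"linear":[-0.02,0,0],"twist":[0,0,0],"fingers":0.2},{"linear":[-0.06,0,0],"twist":[0,0,0],"fingers":0.2},{"linear":[-0.1,0,0],"twist":[0,0,0],"fingers":0.2},{"linear":[-0.14,-0.01,0],"twist":[0,0,0],"fingers":0.2},{"linear":[-0.18,-0.02,0],"twist":[0,0,0],"fingers":0},{"linear":[-0.18,-0.02,0],"twist":[0,0,0],"fingers":0},{"linear":[-0.18,-0.02,0],"twist":[0,0,0],"fingers":0}]'
python3 - <<'E'
from to import *
p,R,s=avg(3)
im,d,K,T=snap('wrist','w18'); snap('scene','s18'); snap('side','d18')
a=cv2.imread('pics/s18.png')[180:290,230:390]; b=cv2.imread('pics/d18.png')[170:280,170:330]
cv2.imwrite('pics/c18.png',cv2.resize(np.hstack([a,b]),None,fx=2.5,fy=2.5,interpolation=cv2.INTER_CUBIC))
E
```

```text
time: 21.4
position: [0.6062, 0.1608, 0.0633]
tool_rot: [0.124, 1.567, -0.123]
ft_force: [1.4, -0.3, -0.3]
grip_width: 0.163
time: 21.82
position: [0.6063, 0.1608, 0.0633]
tool_rot: [-0.004, 1.57, 0.005]
ft_force: [3.3, -0.4, -2.2]
grip_width: 0.157
[[0.6063, 0.1608, 0.0633], [0.6063, 0.1608, 0.0633]]
p [0.6063 0.1608 0.0633] grip 0.156 F [ 3.2 -1.1 -2.5] t 21.8667
linear [0.0003 0.0002 0.    ] twist [-0.21  0.02 -0.03]
time: 22.33
position: [0.6053, 0.1613, 0.0632]
tool_rot: [-0.007, 1.572, 0.008]
ft_force: [-0.4, 0.5, 0.4]
grip_width: 0.379
time: 22.92
position: [0.6077, 0.1406, 0.2469]
tool_rot: [-0.004, 1.565, 0.007]
ft_force: [-0.9, -0.4, -0.6]
grip_width: 0.484
[[0.6077, 0.1406, 0.2469], [0.6062, 0.1409, 0.2441], [0.6054, 0.1411, 0.2424]]
```

View pics/w18.png

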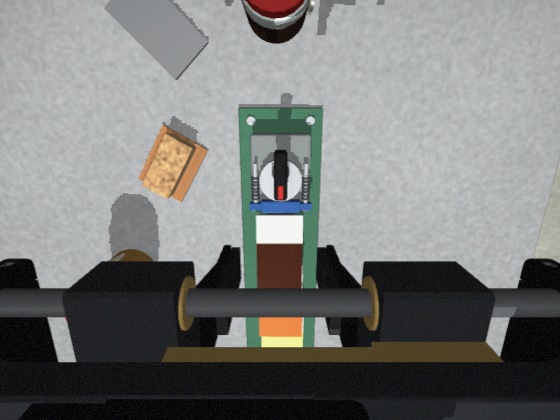

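View pics/c18.png

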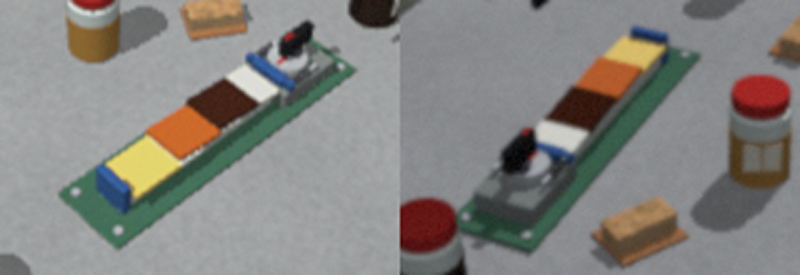

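The red end now points straight at the jaw ((280,195) above the jaw at (280,207)) and the row is intact. A final check of the numbers before handing in.

Run:
```python
from fit import *
def R(*a):
    try: return rect(*a)
    except Exception as e: print(a[-1],'fail',e)
R('w18',lambda h,P:(P[...,2]>.072)&(P[...,2]<.09),.079,(235,130,330,215),'grip')
R('w18',lambda h,P:(h[...,1]<30)&(h[...,2]>190)&(P[...,1]<.12),.034,(245,213,315,250),'brown white')
R('w18',lambda h,P:(h[...,0]>18)&(h[...,0]<35)&(h[...,1]>60)&(h[...,2]>150),.036,(250,335,315,360),'pale yellow vis')
f=np.load('pics/w18.npz'); P=pts(f['d'],f['K'],f['T']); h=cv2.cvtColor(f['im'],cv2.COLOR_RGB2HSV)
prev=None
for v in range(212,350):
    c=f['im'][v,280].astype(int)
    if prev is not None and abs(c-prev).sum()>60: print(v,P[v,280].round(4),c)
    prev=c
b=P[250:285,262:298].reshape(-1,3); A=np.c_[b[:,:2],np.ones(len(b))]; print('brown slope',np.linalg.lstsq(A,b[:,2],rcond=None)[0][:2])
```

```text
grip px 659 ctr [606.3 162.1] size [13.4 47.8] ang 0.6 medz 0.0771 mean [0.6063 0.1619 0.0769]
brown white px 1265 ctr [605.6  88.5] size [56.5 33.6] ang 0.62 medz 0.0357 mean [0.6055 0.089  0.0351]
pale yellow vis px 418 ctr [611.3 -72.1] size [54.5 16.2] ang 0.69 medz 0.0341 mean [ 0.611  -0.0741  0.0343]
213 [0.6066 0.107  0.0277] [42 53 69]
215 [0.6066 0.1062 0.033 ] [177 177 172]
216 [0.6066 0.1054 0.0345] [242 243 241]
243 [0.607 0.072 0.038] [186 173 163]
244 [0.607  0.0712 0.0391] [94 66 58]
245 [0.607  0.0694 0.038 ] [81 43 28]
317 [ 0.6081 -0.0306  0.0409] [192 112  62]
318 [ 0.6081 -0.0322  0.0409] [237 139  73]
337 [ 0.6086 -0.0676  0.0335] [242 241 153]
347 [0.6051 0.1636 0.3244] [121 115  68]
348 [0.6051 0.1639 0.3251] [78 64 35]
brown slope [-0.00630473  0.66651203]
```

```bash
python3 -c "
from bench import job,readout
print(job.close_job()); print(readout.get_state()['time'])"
```

```text
the job is handed in; nothing more can be done
None
the job is handed in; nothing more can be done
```

The series is finished and the job is handed in. Amber is shingled on pale and brown on amber, then I turned the cam by its grip, let go and backed the arm off about 0.18 m. The last reading was at about 23 s of the 58 s allowed.

| Part | Last measurement |
|---|---|
| Pale plate | about 63–65 mm before mid-row and about 3 mm off the centre line (first view; its visible part unmoved at the end) |
| Amber plate | centre about 0 mm along the rail, within 1 mm of the centre line, slope about 0.087 rad (after its release) |
| Brown plate | centre about 66 mm along the rail, within 2 mm of the centre line, slope about 0.09 rad |
| Cam grip | in line with the rail to within 0.1°, so the joint is at about 1.6 rad, red end at the jaw |

- **Jars:** none looked shifted or tipped in the pictures that showed them. I did not measure them at the end.
- **Failed check:** the last fit of brown's slope came out at 0.67, because the region I used took in the gripper. Its slope above comes from heights on its white strip instead.

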